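# Snap open a shutter lock's cover and draw its pin to the groove

## Task

The shutter lock clamped in the vise needs its locking pin oiled. With the wooden-handled pry lever, not with the fingers, lever up the lip of the steel snap cover until it flips fully open, and lay the lever back down on the bench. Then take the pin by its head and draw it straight up, without forcing it sideways, until its whole groove stands just clear of the housing (about 8 mm), with the foot still in the bore, and finish while holding it there; leave everything else where it is.

Things in the scene. Friction and masses are not known exactly. Their poses are not given: they have to be found in the camera images.
- lock_mouth (a point): Centre of the bore's mouth, in the top face of the fixed lock housing, 115 mm above the bench. The housing is a dark steel block, 50 x 50 mm, 80 mm high, clamped in a bench vise. z is up along the bore (19 mm diameter, 72 mm deep); x points from the cover's lip to its hinge, about away from the robot; y lies along the hinge.
- cover_lip (a point): Middle of the outer edge of the cover's lip, on its underside. The lip is a level tongue, 40 mm wide, 3.5 mm thick, at the cover's front lower edge; shut, its underside is 3 mm higher than the bore's mouth. 25 mm of it overhang the housing's front, with free space beneath. x points along the lip to the hinge, z out of its top; the frame turns with the cover.
- cover_hinge (a point): Middle of the cover's hinge axis, which runs level along y, 46 mm beyond the bore's axis and 6 mm above the mouth's height; 96 mm beyond the lip's edge. Fixed. The cover is a sheet-steel cap over the pin's head, 73 mm long, 52 mm wide, its top 35 mm above the mouth when shut.
- lock: Grey bench vise holding the housing; origin on the bench under the bore, axes as lock_mouth. Jaws at the housing's +y and -y sides, out to 65 mm, 84 mm long in x, tops 30 mm below the mouth; round base of 62 mm radius; screw and tommy bar reach 108 mm to -y, up to 80 mm above the bench.
- cover (a joint): Angle of the cover in rad: 0 shut, 2.2 fully open (leaning back beyond the housing). An over-centre spring holds it shut (about 2 to 3 N upward at the lip to start it, less farther on) until about 0.55 rad; beyond that it flips open by itself and stays open.
- lever_grip (a point): Grip point of the loose pry lever, in its wooden handle near its centre of mass, 12 mm above the bench when it lies. The handle is flat-sided, 95 mm long (65 mm behind this point to 30 mm ahead), 20 mm wide, 24 mm high; the blade goes on straight ahead. x points along the lever to the blade's tip, y across, z up. 120 g.
- lever_tip (a point): End of the pry lever's blade, half-way through its thickness; 135 mm ahead of lever_grip along x. The blade is 12 mm wide, 5 mm thick and 100 mm long, at half the handle's height. Same axes as lever_grip.
- pin_head (a point): Centre of the locking pin's head, a steel cylinder, 28 mm diameter, 26 mm high, under the cover. At the start the pin is home: the head rests on the housing, this centre 13 mm above the mouth. Below it is an 18 mm shank, 68 mm long, with 1 mm of play in the bore; it drops back if let go. z up along the pin. 200 to 325 g.
- pin_groove (a point): Point on the pin's axis at the lower edge of its groove, 47 mm below pin_head and 34 mm above the pin's foot. The groove is a dark neck, 8 mm high and 11 mm in diameter, from this edge upward. At the start it is 34 mm below the mouth. z along the pin, up.
- hammer: Bystander: hammer, 220 mm long, lying on the bench; origin under it.
- driver: Bystander: screwdriver with round black handle, 170 mm long, lying on the bench; origin under it.
- cylinder: Bystander: small brass lock cylinder, 54 x 30 x 16 mm, lying on the bench in front of the vise; origin under its centre.
- padlock: Bystander: brass padlock lying flat, 48 x 55 x 22 mm with a steel shackle to +x; origin under its body.
- oil: Bystander: round oil bottle, 48 mm diameter, 120 mm high, upright; origin under its centre.
- tin: Bystander: open steel tray of small brass pins, 110 x 80 x 28 mm; origin under its centre.
Things that resemble listed ones, but are neither listed nor needed, are in the scene too. What is shaped like the part that bears lever_grip but blue or pink is not meant.

How it is judged:
On the way, in this order (a step that is already met when the one before it is completed fails the run):
1. the lever, not the fingers, is lifting the cover against its snap (contact force between lever and cover above 0.3 N and value of joint cover above 0.12 rad), for 0.05 s.
2. the cover has flipped fully open (value of joint cover above 1.9 rad), for 0.2 s.
3. the lever lies on the bench, let go (height (world z) of lever_grip below 0.025 m and height (world z) of lever_tip below 0.03 m and contact force between lever and the fingers below 0.1 N), for 0.2 s.
At the end, for the whole second after the job is handed in: The cover is open (over 1.9 rad); the gripper holds the pin still (over 3 N of contact) with the groove's lower edge 0 to 18 mm above the bore's mouth, upright in the bore (within 0.06 rad and 4 mm) and pressed on the housing with less than 10 N; the lever lies on the bench (value of joint cover above 1.9 rad and z of pin_groove in the frame of lock_mouth between 0 and 0.018 m and horizontal distance between pin_groove and lock_mouth below 0.004 m and angle between the z axis of pin_groove and the z axis of lock_mouth, either way round below 0.06 rad and contact force between the fingers and pin above 3 N and contact force between pin and lock below 10 N and linear speed of pin below 0.02 m/s and height (world z) of lever_grip below 0.025 m and height (world z) of lever_tip below 0.03 m); the arm keeps its last pose, push and grip.
It fails at once if the cover is opened with the gripper instead of the lever (value of joint cover below 1.2 rad and contact force between any of the fingers, the arm and cover above 1 N).
It fails at once if the pin is drawn almost or wholly out of the bore (z of pin_groove in the frame of lock_mouth above 0.028 m).
It fails at once if the pin is forced hard against the housing: over 60 N, or over 25 N once it has been raised 5 mm (contact force between pin and lock above 60 N or (contact force between pin and lock above 25 N and z of pin_groove in the frame of lock_mouth above -0.029 m)).
It fails at once if a bystander is moved by more than 30 mm (distance of any of hammer, driver, cylinder, padlock, oil, tin from where it was at the start of the episode above 0.03 m).
It also fails if it takes over 61 s, if anything falls off the work surface, if the arm or the gripper's body presses on something with over 40 N, if the wrist force passes 120 N, or if a joint passes its speed limit or range.

## Robot

A 6-joint arm with a two-finger parallel gripper is mounted at the origin on the work surface. World frame = base frame: x ahead of the robot, y to its left, z up, the work surface at z = 0. Lengths are in m, angles in rad, forces in N, time in s.
With the tool pointing down it reaches from about 0.35 to 0.875 m from the base axis. Payload 15.5 kg.
Tool frame: the origin (TCP) lies between the finger pads; the fingertips stand 14 mm ahead of it and the grasp point (between the pads) lies 5 mm behind it; z points along the fingers, y is the line along which they close (so a half turn about z gives the same grasp; the last joint's range is limited). The gripper opens to 85 mm and grips with 20 to 120 N. Pads are 22 mm wide; open, the fingers measure 114 mm over their backs; the gripper's body (76 mm by 85 mm) begins 54 mm behind the grasp point. The pads swing forward as they close: fully open they stand 13 mm farther back than shut.
Start: joints at [-1.425, 0.494, 1.345, -0, 1.302, -0.096], TCP at [0.15, -0.607, 0.245] pointing down, gripper open.
Joint ranges: [-2.91, 2.91], [-0.82, 2.16], [0.22, 2.67], [-1.22, 4.37], [0.12, 2.79], [-3.08, 3.08]. Speed limits (rad/s): [1.89, 1.89, 2.57, 3.01, 3.01, 3.01].

## Interface

Orientations are given as a unit quaternion [x, y, z, w].
In Python, from bench import ctrl gives the robot as it stands. The module is installed in compiled form; this text tells all that it offers.
- The arm moves only by the tool send_rows, never from a script. Its argument "increments" is a list of rows, each an object of numbers: "x", "y", "z": the shift along the tool's x, y, z in mm; "rx", "ry", "rz": the turn, a rotation vector about the tool's x, y, z in rad; "gripper": the closure, from 0 (fully open) to 1 (shut). A call has exactly 10 rows; each row shifts and turns the commanded pose from where the row before left it, along the tool's axes as they then stand; what a row does not reach is not made up. A row lasts 1/10 s, in which the tool goes at most 50 mm and 8.59 degrees, less where a joint would pass 70% of its speed; a pose out of reach is approached as far as the arm can. A call is refused whole if a number of a shift passes 50 or a number of a turn 0.15, either way. A call with a gripper value outside its range is refused whole. The fingers move at their own pace and stop on an object; "force" is the grip in N (left out, the last holds). Time passes only in rows, so rows that do not move let the fingers close, or fill a call up. It gives the time, the measured TCP pose, the force, the opening and the grip force at its end, in the units of the state.
- ctrl.observe(): the state, without advancing time (a new reading comes with each control period).
- ctrl.grab_frame(name): name is "side" or "top"; returns a dict with "pixels" (384x512x3 uint8, red, green, blue), "mtx" (3x3 intrinsics, pixels), "dist_coeffs" ([k1, k2, p1, p2, k3] as OpenCV has them; the pictures are not rectified), "R" (3x3) and "t" (3): a world point X has camera coordinates R X + t. Camera axes: x right, y down, z forward; pixel columns grow to the right and rows downward; lengths in m; the calibration is good to about 2 mm. A picture is of the moment at which its call begins. There is no depth.
- ctrl.finish_job(): hands the job in; it is judged then, once.
Trained networks look in a picture, given as the dict that the camera call returned (one of the last four; its "shot" number tells which), for a name from the list of things; names that differ only in an ending like _2 or _b are one class to them, and where a whole thing is asked for, a point or a joint stands for the part that bears it (a point fixed in the world has none). Each returns a list of dicts, best first, with "conf" (0 to 1); they miss things now and then, are a little off and sometimes report something else, mostly with a low value. They report only what shows in the picture. A call takes as long as a camera call. They do not tell look-alikes from the thing itself.
- ctrl.masks_of(target, picture): "pixels" (384x512 bool, what is visible of it) and "box" ([left, top, right, bottom] in pixels, round what is visible of it).
The state is a dict: "clock": time; "joint_positions": joint angles; "qd": joint speeds; "joint_torque": joint torques, N m; "eef_pos": TCP position; "tool_rot": TCP orientation; "wrist_force": force on the tool from outside, world axes, zero at the start; "ft_torque": the same for the moment, N m; "gripper_width": finger opening in m; "gripper_force": force on a finger pad.
Only numpy, scipy, OpenCV 4.12 (cv2) and the standard library are available. Lean on these libraries where they do the work, as an engineer would, in place of code of your own. Each camera call takes 0.05 s, during which the arm holds its last target. There are 200 camera calls.

## Working session

There is one attempt and no reset: what is moved stays moved. The work goes in short steps, Python scripts to look and compute and a tool call to move; the robot and the scene stay as the last step left them, time stands still between calls to the robot, and variables do not carry over. Pictures are saved under pics/ and viewed, at most 10 in all, crops included, and the job is handed in when it is done.

Besides the shell and the picture viewer there is one more tool, called after "Call:" by a JSON object that holds its "fn" and its "kwargs", one argument or row to a line. send_rows: Moves the arm, as the interface text tells. Its arguments: {"type":"object","properties":{"increments":{"type":"array"},"force":{"type":"number"}},"required":["increments"]}

```bash
mkdir -p pics
cat > h.py <<'E'
import numpy as np, cv2
from bench import ctrl
from scipy.spatial.transform import Rotation as Ro
def proj(f,X):
    X=np.atleast_2d(np.array(X,float))
    return cv2.projectPoints(X,cv2.Rodrigues(np.array(f['R'],float))[0],np.array(f['t'],float),np.array(f['mtx'],float),np.array(f['dist_coeffs'],float))[0].reshape(-1,2)
def ray(f,p):
    u=cv2.undistortPoints(np.array([[p]],float),np.array(f['mtx'],float),np.array(f['dist_coeffs'],float))[0,0]
    R=np.array(f['R']);t=np.array(f['t'])
    return -R.T@t, R.T@np.array([u[0],u[1],1.])
def atz(f,p,z):
    c,d=ray(f,p); return c+d*(z-c[2])/d[2]
def save(f,n,box=None,s=1):
    im=cv2.cvtColor(f['pixels'],cv2.COLOR_RGB2BGR)
    if box: im=im[box[1]:box[3],box[0]:box[2]]
    im=cv2.resize(im,None,fx=s,fy=s,interpolation=cv2.INTER_CUBIC); cv2.imwrite('pics/'+n,im)
E
python3 - <<'E'
from h import *
np.set_printoptions(precision=4,suppress=True)
a=ctrl.grab_frame('top');b=ctrl.grab_frame('side')
im=np.vstack([a['pixels'],b['pixels']])
save(a,'top.png',None,1.5);save(b,'side.png',None,1.5)
for n,f in(('top',a),('side',b)):
    R=np.array(f['R']);print(n,-R.T@np.array(f['t']),R[2])
    for k in('lever_grip','lock','cover','hammer','cylinder'):
        for m in ctrl.masks_of(k,f)[:4]:
            ys,xs=np.nonzero(m['pixels']);print(k,round(m['conf'],2),m['box'],xs.mean().round(1),ys.mean().round(1),atz(f,(xs.mean(),ys.mean()),.012))
print(ctrl.observe())
E
```

```text
top [0.4396 0.0218 1.3379] [ 0.1051  0.0035 -0.9945]
lever_grip 0.89 [104.3, 194.7, 133.2, 254.3] 120.6 229.5 [0.4698 0.4363 0.012 ]
lever_grip 0.76 [162.2, 184.8, 184.2, 250.3] 173.2 220.2 [0.4999 0.2744 0.012 ]
lever_grip 0.59 [265.6, 84.8, 294.6, 146.1] 278.8 118.0 [ 0.8202 -0.0455  0.012 ]
lever_grip 0.56 [188.7, 249.2, 231.3, 305.0] 208.7 279.9 [0.322  0.1632 0.012 ]
lock 0.77 [215.4, 152.3, 279.2, 196.7] 244.1 174.0 [0.643  0.0604 0.012 ]
cover 0.7 [230.9, 153.6, 252.6, 187.9] 241.8 168.7 [0.6593 0.0676 0.012 ]
hammer 0.75 [335.1, 189.7, 368.9, 262.6] 353.8 218.3 [ 0.5099 -0.2745  0.012 ]
hammer 0.48 [157.8, 145.0, 185.4, 171.2] 170.0 155.8 [0.6987 0.29   0.012 ]
hammer 0.3 [216.2, 152.1, 280.6, 195.5] 243.8 174.2 [0.6426 0.0613 0.012 ]
cylinder 0.43 [254.9, 238.3, 272.0, 251.2] 261.4 245.6 [0.4259 0.0061 0.012 ]
side [-0.2176  0.9364  1.1285] [ 0.4885 -0.5685 -0.6619]
lever_grip 0.95 [144.6, 285.2, 211.7, 312.4] 186.9 297.9 [0.4621 0.4361 0.012 ]
lever_grip 0.68 [195.1, 235.3, 236.9, 278.3] 219.8 260.3 [0.4914 0.2769 0.012 ]
lever_grip 0.67 [275.3, 238.8, 299.8, 293.5] 289.3 2
[... 230 characters left out ...]
 174.3 [ 0.7434 -0.0411  0.012 ]
hammer 0.74 [299.1, 154.4, 342.4, 179.6] 315.1 169.8 [ 0.5401 -0.2638  0.012 ]
cylinder 0.57 [285.7, 219.4, 303.4, 229.9] 292.7 224.1 [0.4264 0.0106 0.012 ]
{'clock': 0.6, 'joint_positions': array([-1.4245,  0.4936,  1.3455,  0.    ,  1.3025, -0.0955]), 'qd': array([-0.0008,  0.001 ,  0.0004, -0.0008,  0.    , -0.002 ]), 'joint_torque': array([ -0.0001, -88.1675, -38.4156,  -0.0001,   0.001 ,  -0.    ]), 'eef_pos': array([ 0.1497, -0.6068,  0.2453]), 'tool_rot': array([0.9927, 0.1206, 0.    , 0.    ]), 'wrist_force': array([ 0.2425, -0.8981, -0.809 ]), 'ft_torque': array([ 0.0085, -0.0451,  0.0265]), 'gripper_force': 0.0, 'gripper_width': 0.08551708239000541}
```

View pics/top.png

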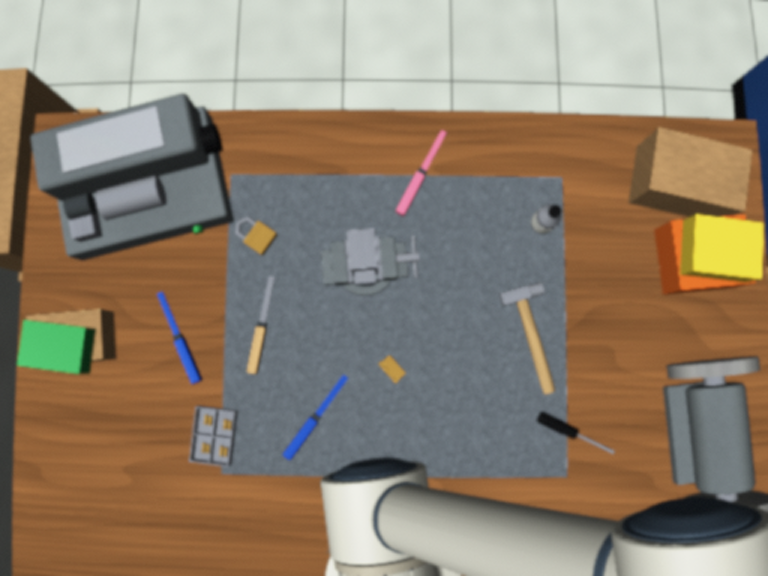

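View pics/side.png

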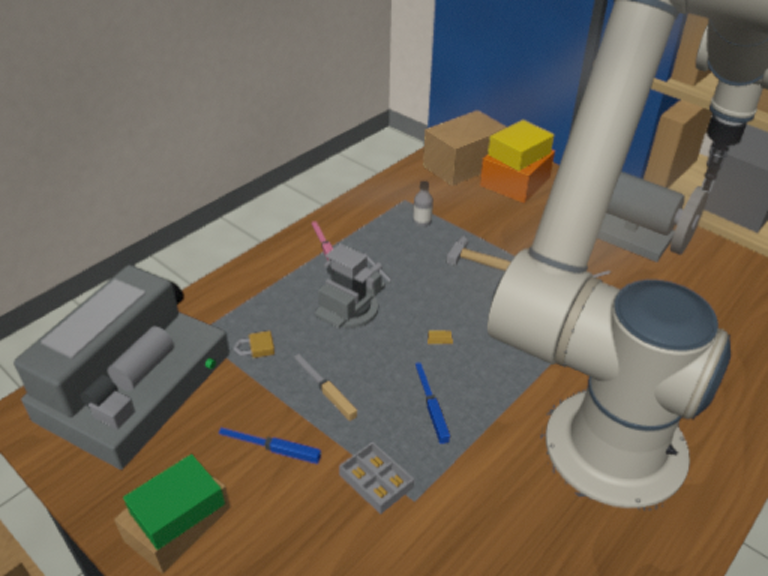

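Candidates for the lever, in top-view pixels of the 512x384 frame: wooden handle (173,220), blue (120,228), blue (209,280), pink (279,118) and the hammer handle (358,230). I choose the wooden-handled one at (173,220), which shows in the side view at (220,260). The lock is at (244,174) in the top view, with its lip facing the robot.

```bash
cat > fit.py <<'E'
from h import *
from scipy.optimize import minimize
def box(x0,x1,y0,y1,z0,z1): return np.array([[x,y,z] for x in(x0,x1) for y in(y0,y1) for z in(z0,z1)],float)/1000
COVER=[box(-27,46,-26,26,3,35),box(-50,-25,-20,20,3,6.5)]
LEVER=[box(-65,30,-10,10,-12,12),box(30,135,-6,6,-2.5,2.5)]
def pose(p,parts,z):
    c,s=np.cos(p[2]),np.sin(p[2]);R=np.array([[c,-s,0],[s,c,0],[0,0,1]])
    return [q@R.T+[p[0],p[1],z] for q in parts]
def sil(f,parts,S=4):
    m=np.zeros((384*S,512*S),np.uint8)
    for q in parts:
        h=cv2.convexHull((proj(f,q)*S+S/2).astype(np.int32)); cv2.fillConvexPoly(m,h,255)
    return cv2.resize(m,(512,384),interpolation=cv2.INTER_AREA)/255.
def fit(fs,ms,parts,z,p0):
    def cost(p): return sum(np.abs(sil(f,pose(p,parts,z))-m).sum()/m.sum() for f,m in zip(fs,ms))
    r=minimize(cost,p0,method='Nelder-Mead',options=dict(initial_simplex=np.array([p0]+[np.array(p0)+d for d in([.015,0,0],[0,.015,0],[0,0,.15])]),xatol=2e-4,fatol=1e-4))
    return r.x,r.fun
def near(name,f,px):
    return min(ctrl.masks_of(name,f),key=lambda m:abs(np.argwhere(m['pixels']).mean(0)[::-1]-px).sum())['pixels'].astype(float)
E
python3 - <<'E'
from fit import *
a=ctrl.grab_frame('top');b=ctrl.grab_frame('side')
F=(a,b)
cm=[near('cover',a,(242,169)),near('cover',b,(232,174))]
lm=[near('lever_grip',a,(173,220)),near('lever_grip',b,(220,260))]
tiles=[]
for nm,ms,parts,z,p0 in(('cover',cm,COVER,.115,[.63,.06,0.]),('lever',lm,LEVER,.012,[.49,.277,0.])):
    for sel in((0,1),(0,),(1,)):
        p,c=fit([F[i] for i in sel],[ms[i] for i in sel],parts,z,p0)
        print(nm,sel,p.round(4),round(c,3))
        if len(sel)==2: P=p
    for f,m in zip(F,ms):
        im=cv2.cvtColor(f['pixels'],cv2.COLOR_RGB2BGR);y,x=np.argwhere(m).mean(0).astype(int)
        x0,y0=x-40,y-35;t=cv2.resize(im[y0:y0+70,x0:x0+80],None,fx=5,fy=4.2857,interpolation=cv2.INTER_CUBIC)
        t2=t.copy()
        for q in pose(P,parts,z):
            h=cv2.convexHull((((proj(f,q)+.5-[x0,y0])*[5,4.2857])).astype(np.int32));cv2.polylines(t2,[h],True,(0,255,0),1)
        tiles.append(t2)
im=np.vstack([np.hstack(tiles[:2]),np.hstack(tiles[2:])]);print(im.shape);cv2.imwrite('pics/crop.png',im)
E
```

```text
cover (0, 1) [0.6359 0.0637 0.0889] 0.238
cover (0,) [0.6377 0.0632 0.101 ] 0.109
cover (1,) [0.6356 0.0635 0.0159] 0.105
lever (0, 1) [ 0.482   0.2777 -0.1832] 0.323
lever (0,) [ 0.4799  0.277  -0.1723] 0.17
lever (1,) [ 0.4816  0.2788 -0.1848] 0.109
(600, 800, 3)
```

View pics/crop.png

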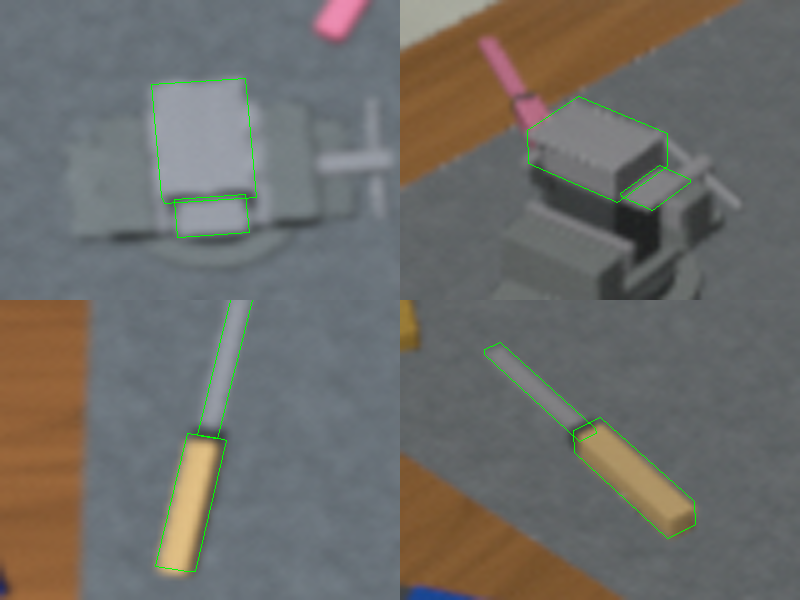

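The crop confirms the choice: a wooden handle with its blade pointing away, and the overlays match. Lever grip is at about (0.481, 0.2775) with yaw -0.18. Lock is at about (0.636, 0.0635) with yaw about 0.08. Moving over now.

Call:
{"fn": "send_rows", "kwargs": {
  "increments": [
    {"rz":0.1055,"gripper":0},
    {"rz":0.1055},
    {"rz":0.1055},
    {"rz":0.1055},
    {"x":21.5,"y":-32},
    {"x":21.5,"y":-32},
    {"x":21.5,"y":-32},
    {"x":21.5,"y":-32},
    {"x":21.5,"y":-32},
    {"x":21.5,"y":-32}
  ],
  "force": 90
}}

```text
invalid input at $.increments[0]: expected keys x, y, z, rx, ry, rz, gripper
```

Call:
{"fn": "send_rows", "kwargs": {
  "increments": [
    {"x":21.5,"y":-32},
    {"x":21.5,"y":-32},
    {"x":21.5,"y":-32},
    {"x":21.5,"y":-32},
    {"x":21.5,"y":-32},
    {"x":21.5,"y":-32},
    {"x":21.5,"y":-32},
    {"x":-9,"y":-40},
    {"x":-9,"y":-40},
    {"x":-9,"y":-40}
  ]
}}

```text
invalid input at $.increments[0]: expected keys x, y, z, rx, ry, rz, gripper
```

Call:
{"fn": "send_rows", "kwargs": {
  "increments": [
    {"x":-9,"y":-40},
    {"x":-9,"y":-40},
    {"x":-9,"y":-40},
    {"x":-9,"y":-40},
    {"x":-9,"y":-40},
    {"x":-9,"y":-40},
    {"x":-9,"y":-40},
    {"x":-9,"y":-40},
    {"x":-9,"y":-40},
    {"x":-9,"y":-40}
  ]
}}

```text
invalid input at $.increments[0]: expected keys x, y, z, rx, ry, rz, gripper
```

All keys are needed in each row.

Call:
{"fn": "send_rows", "kwargs": {
  "increments": [
    {"x":0,"y":0,"z":0,"rx":0,"ry":0,"rz":0.1055,"gripper":0},
    {"x":0,"y":0,"z":0,"rx":0,"ry":0,"rz":0.1055,"gripper":0},
    {"x":0,"y":0,"z":0,"rx":0,"ry":0,"rz":0.1055,"gripper":0},
    {"x":0,"y":0,"z":0,"rx":0,"ry":0,"rz":0.1055,"gripper":0},
    {"x":21.5,"y":-32,"z":0,"rx":0,"ry":0,"rz":0,"gripper":0},
    {"x":21.5,"y":-32,"z":0,"rx":0,"ry":0,"rz":0,"gripper":0},
    {"x":21.5,"y":-32,"z":0,"rx":0,"ry":0,"rz":0,"gripper":0},
    {"x":21.5,"y":-32,"z":0,"rx":0,"ry":0,"rz":0,"gripper":0},
    {"x":21.5,"y":-32,"z":0,"rx":0,"ry":0,"rz":0,"gripper":0},
    {"x":21.5,"y":-32,"z":0,"rx":0,"ry":0,"rz":0,"gripper":0}
  ],
  "force": 90
}}

```text
clock: 1.9
eef_pos: [0.3119, -0.4399, 0.2454]
tool_rot: [0.996, -0.09, 0.0, 0.0]
wrist_force: [-0.5, -0.9, 0.8]
gripper_width: 0.0853
gripper_force: 0.0
```

Call:
{"fn": "send_rows", "kwargs": {
  "increments": [
    {"x":21.5,"y":-32,"z":0,"rx":0,"ry":0,"rz":0,"gripper":0},
    {"x":21.5,"y":-32,"z":0,"rx":0,"ry":0,"rz":0,"gripper":0},
    {"x":21.5,"y":-32,"z":0,"rx":0,"ry":0,"rz":0,"gripper":0},
    {"x":21.5,"y":-32,"z":0,"rx":0,"ry":0,"rz":0,"gripper":0},
    {"x":21.5,"y":-32,"z":0,"rx":0,"ry":0,"rz":0,"gripper":0},
    {"x":21.5,"y":-32,"z":0,"rx":0,"ry":0,"rz":0,"gripper":0},
    {"x":21.5,"y":-32,"z":0,"rx":0,"ry":0,"rz":0,"gripper":0},
    {"x":-9,"y":-40,"z":0,"rx":0,"ry":0,"rz":0,"gripper":0},
    {"x":-9,"y":-40,"z":0,"rx":0,"ry":0,"rz":0,"gripper":0},
    {"x":-9,"y":-40,"z":0,"rx":0,"ry":0,"rz":0,"gripper":0}
  ]
}}

```text
clock: 2.9
eef_pos: [0.494, -0.1232, 0.2453]
tool_rot: [0.996, -0.09, 0.0, -0.0]
wrist_force: [0.7, 0.1, -0.2]
gripper_width: 0.0854
gripper_force: 0.0
```

Call:
{"fn": "send_rows", "kwargs": {
  "increments": [
    {"x":-9,"y":-40,"z":0,"rx":0,"ry":0,"rz":0,"gripper":0},
    {"x":-9,"y":-40,"z":0,"rx":0,"ry":0,"rz":0,"gripper":0},
    {"x":-9,"y":-40,"z":0,"rx":0,"ry":0,"rz":0,"gripper":0},
    {"x":-9,"y":-40,"z":0,"rx":0,"ry":0,"rz":0,"gripper":0},
    {"x":-9,"y":-40,"z":0,"rx":0,"ry":0,"rz":0,"gripper":0},
    {"x":-9,"y":-40,"z":0,"rx":0,"ry":0,"rz":0,"gripper":0},
    {"x":-9,"y":-40,"z":0,"rx":0,"ry":0,"rz":0,"gripper":0},
    {"x":-9,"y":-40,"z":0,"rx":0,"ry":0,"rz":0,"gripper":0},
    {"x":-9,"y":-40,"z":0,"rx":0,"ry":0,"rz":0,"gripper":0},
    {"x":-9,"y":-40,"z":0,"rx":0,"ry":0,"rz":0,"gripper":0}
  ]
}}

```text
clock: 3.9
eef_pos: [0.477, 0.2867, 0.2454]
tool_rot: [0.996, -0.09, 0.0, -0.0]
wrist_force: [0.7, -1.0, 1.0]
gripper_width: 0.085
gripper_force: 0.0
```

Call:
{"fn": "send_rows", "kwargs": {
  "increments": [
    {"x":3,"y":4,"z":36,"rx":0,"ry":0,"rz":0,"gripper":0},
    {"x":2.5,"y":4,"z":36,"rx":0,"ry":0,"rz":0,"gripper":0},
    {"x":0,"y":0,"z":36,"rx":0,"ry":0,"rz":0,"gripper":0},
    {"x":0,"y":0,"z":36,"rx":0,"ry":0,"rz":0,"gripper":0},
    {"x":0,"y":0,"z":36,"rx":0,"ry":0,"rz":0,"gripper":0},
    {"x":0,"y":0,"z":28,"rx":0,"ry":0,"rz":0,"gripper":0},
    {"x":0,"y":0,"z":15,"rx":0,"ry":0,"rz":0,"gripper":0},
    {"x":0,"y":0,"z":5,"rx":0,"ry":0,"rz":0,"gripper":0},
    {"x":0,"y":0,"z":0,"rx":0,"ry":0,"rz":0,"gripper":1},
    {"x":0,"y":0,"z":0,"rx":0,"ry":0,"rz":0,"gripper":1}
  ]
}}

```text
clock: 4.9
eef_pos: [0.4818, 0.2763, 0.0182]
tool_rot: [0.996, -0.09, 0.001, -0.0]
wrist_force: [0.5, -0.1, 0.2]
gripper_width: 0.0591
gripper_force: 0.0
```

Call:
{"fn": "send_rows", "kwargs": {
  "increments": [
    {"x":0,"y":0,"z":0,"rx":0,"ry":0,"rz":0,"gripper":1},
    {"x":0,"y":0,"z":0,"rx":0,"ry":0,"rz":0,"gripper":1},
    {"x":0,"y":0,"z":0,"rx":0,"ry":0,"rz":0,"gripper":1},
    {"x":0,"y":0,"z":0,"rx":0,"ry":0,"rz":0,"gripper":1},
    {"x":0,"y":0,"z":0,"rx":0,"ry":0,"rz":0,"gripper":1},
    {"x":0,"y":0,"z":0,"rx":0,"ry":0,"rz":0,"gripper":1},
    {"x":0,"y":0,"z":0,"rx":0,"ry":0,"rz":0,"gripper":1},
    {"x":0,"y":0,"z":0,"rx":0,"ry":0,"rz":0,"gripper":1},
    {"x":0,"y":0,"z":0,"rx":0,"ry":0,"rz":0,"gripper":1},
    {"x":0,"y":0,"z":0,"rx":0,"ry":0,"rz":0,"gripper":1}
  ]
}}

```text
clock: 5.9
eef_pos: [0.4816, 0.2762, 0.0182]
tool_rot: [0.996, -0.09, 0.001, -0.0]
wrist_force: [-2.4, -1.3, 13.1]
gripper_width: 0.0181
gripper_force: 89.0
```

Call:
{"fn": "send_rows", "kwargs": {
  "increments": [
    {"x":0,"y":0,"z":-15,"rx":0,"ry":0,"rz":0,"gripper":1},
    {"x":0,"y":0,"z":-28,"rx":0,"ry":0,"rz":0,"gripper":1},
    {"x":0,"y":0,"z":-28,"rx":0,"ry":0,"rz":0,"gripper":1},
    {"x":0,"y":20,"z":-28,"rx":0,"ry":0,"rz":0,"gripper":1},
    {"x":0,"y":36,"z":0,"rx":0,"ry":0,"rz":0,"gripper":1},
    {"x":0,"y":36,"z":0,"rx":0,"ry":0,"rz":0,"gripper":1},
    {"x":0,"y":36,"z":0,"rx":0,"ry":0,"rz":0,"gripper":1},
    {"x":-3,"y":36,"z":0,"rx":0,"ry":0,"rz":0,"gripper":1},
    {"x":0,"y":36,"z":0,"rx":0,"ry":0,"rz":0,"gripper":1},
    {"x":0,"y":34,"z":0,"rx":0,"ry":0,"rz":0,"gripper":1}
  ]
}}

```text
clock: 6.9
eef_pos: [0.4358, 0.045, 0.1166]
tool_rot: [0.996, -0.09, 0.0, 0.0]
wrist_force: [0.3, -0.4, -0.9]
gripper_width: 0.0181
gripper_force: 88.3
```

Call:
{"fn": "send_rows", "kwargs": {
  "increments": [
    {"x":0,"y":0,"z":0,"rx":0,"ry":0,"rz":-0.065,"gripper":1},
    {"x":0,"y":0,"z":0,"rx":0,"ry":0,"rz":-0.1,"gripper":1},
    {"x":0,"y":0,"z":0,"rx":0,"ry":0,"rz":-0.1,"gripper":1},
    {"x":0,"y":0,"z":0,"rx":0,"ry":0,"rz":0,"gripper":1},
    {"x":0,"y":0,"z":0,"rx":0,"ry":0,"rz":0,"gripper":1},
    {"x":0,"y":0,"z":0,"rx":0,"ry":0,"rz":0,"gripper":1},
    {"x":0,"y":0,"z":0,"rx":0,"ry":0,"rz":0,"gripper":1},
    {"x":0,"y":0,"z":0,"rx":0,"ry":0,"rz":0,"gripper":1},
    {"x":0,"y":0,"z":0,"rx":0,"ry":0,"rz":0,"gripper":1},
    {"x":0,"y":0,"z":0,"rx":0,"ry":0,"rz":0,"gripper":1}
  ]
}}

```text
clock: 7.9
eef_pos: [0.4364, 0.0464, 0.1163]
tool_rot: [0.999, 0.042, 0.0, 0.0]
wrist_force: [0.1, 0.4, -1.7]
gripper_width: 0.0182
gripper_force: 88.3
```

Run:
```python
from fit import *
a=ctrl.grab_frame('top');b=ctrl.grab_frame('side')
o=ctrl.observe();T=o['eef_pos'];print(T,o['tool_rot'],o['gripper_width'])
tiles=[]
R=Ro.from_quat(o['tool_rot']).as_matrix()
yaw=np.arctan2(R[1,0],R[0,0]);print('yaw',yaw)
P=[T[0],T[1],yaw]; z=T[2]-.0062
print('tip', pose(P,[np.array([[.135,0,0]])],z))
L=[.636,.0635,.083]
for f in(a,b):
    im=cv2.cvtColor(f['pixels'],cv2.COLOR_RGB2BGR)
    x,y=proj(f,[.57,.06,.11])[0].astype(int)
    x0,y0=x-40,y-55;S=5;t=cv2.resize(im[y0:y0+110,x0:x0+80],None,fx=S,fy=S,interpolation=cv2.INTER_CUBIC)
    for parts,c in((pose(L,COVER,.115),(0,255,0)),(pose(P,LEVER,z),(0,0,255))):
        for q in parts:
            h=cv2.convexHull((((proj(f,q)+.5-[x0,y0])*S)).astype(np.int32));cv2.polylines(t,[h],True,c,1)
    tiles.append(t)
cv2.imwrite('pics/pre.png',np.hstack(tiles))
```

```text
[0.43638566 0.04637897 0.11627933] [ 9.99104613e-01  4.23080740e-02  1.00349332e-05 -7.18560796e-06] 0.018078054153996725
yaw 0.08464141158080309
tip [array([[0.57090236, 0.05779192, 0.11007933]])]
```

View pics/pre.png

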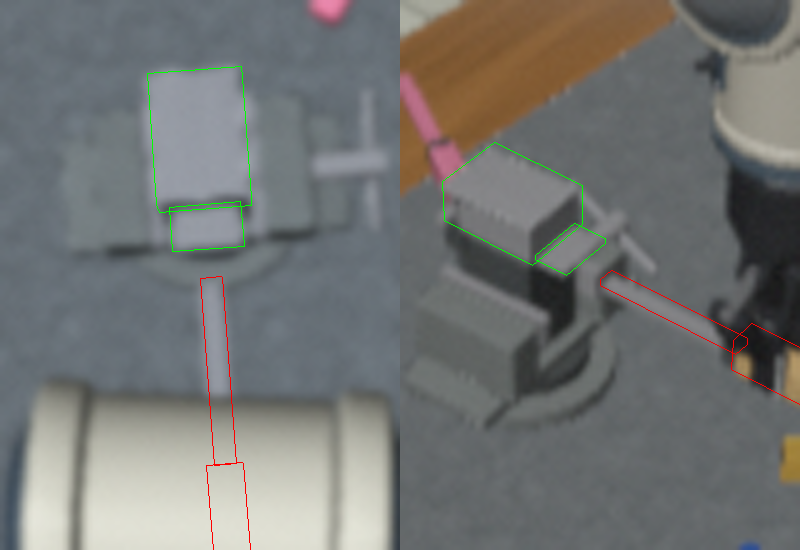

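The red lever model matches the blade: tip at top-crop (212,277), 25 px short of the lip edge (207,248), and level. Sliding under the lip.

Call:
{"fn": "send_rows", "kwargs": {
  "increments": [
    {"x":8,"y":0,"z":0,"rx":0,"ry":0,"rz":0,"gripper":1},
    {"x":8,"y":0,"z":0,"rx":0,"ry":0,"rz":0,"gripper":1},
    {"x":8,"y":0,"z":0,"rx":0,"ry":0,"rz":0,"gripper":1},
    {"x":8,"y":0,"z":0,"rx":0,"ry":0,"rz":0,"gripper":1},
    {"x":0,"y":0,"z":0,"rx":0,"ry":0,"rz":0,"gripper":1},
    {"x":0,"y":0,"z":-3,"rx":0,"ry":0,"rz":0,"gripper":1},
    {"x":0,"y":0,"z":-3,"rx":0,"ry":0,"rz":0,"gripper":1},
    {"x":0,"y":0,"z":-3,"rx":0,"ry":0,"rz":0,"gripper":1},
    {"x":0,"y":0,"z":-3,"rx":0,"ry":0,"rz":0,"gripper":1},
    {"x":0,"y":0,"z":0,"rx":0,"ry":0,"rz":0,"gripper":1}
  ]
}}

```text
clock: 9.0
eef_pos: [0.468, 0.0491, 0.1286]
tool_rot: [0.999, 0.042, -0.0, 0.0]
wrist_force: [-1.8, 0.4, -3.6]
gripper_width: 0.0181
gripper_force: 88.1
```

Run:
```python
from fit import *
a=ctrl.grab_frame('top');b=ctrl.grab_frame('side')
o=ctrl.observe();T=o['eef_pos'];print(T,o['wrist_force'],o['ft_torque'])
tiles=[]
R=Ro.from_quat(o['tool_rot']).as_matrix()
P=[T[0],T[1],np.arctan2(R[1,0],R[0,0])]; z=T[2]-.0062
L=[.636,.0635,.083]
for f in(a,b):
    im=cv2.cvtColor(f['pixels'],cv2.COLOR_RGB2BGR)
    x,y=proj(f,[.57,.06,.11])[0].astype(int)
    x0,y0=x-40,y-55;S=5;t=cv2.resize(im[y0:y0+110,x0:x0+80],None,fx=S,fy=S,interpolation=cv2.INTER_CUBIC)
    for parts,c in((pose(L,COVER,.115),(0,255,0)),(pose(P,LEVER,z),(0,0,255))):
        for q in parts:
            h=cv2.convexHull((((proj(f,q)+.5-[x0,y0])*S)).astype(np.int32));cv2.polylines(t,[h],True,c,1)
    tiles.append(t)
cv2.imwrite('pics/under.png',np.hstack(tiles))
```

```text
[0.46797364 0.0490718  0.12832685] [-0.63467331  0.37478406 -3.0189161 ] [-0.05554178  0.50125897  0.04783454]
```

View pics/under.png

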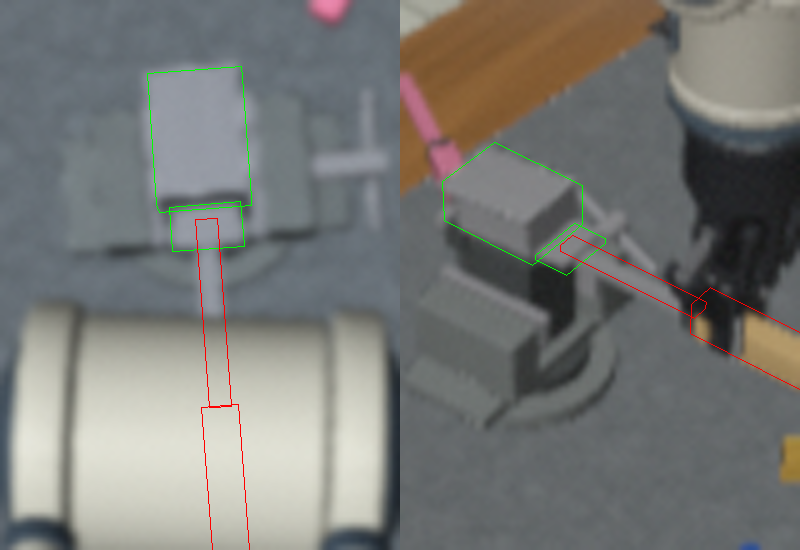

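The blade is under the lip (side crop (570,245)), and the wrist shows about 2 N of load. Continuing upward along the lip's arc.

Call:
{"fn": "send_rows", "kwargs": {
  "increments": [
    {"x":0.3,"y":0,"z":-5,"rx":0,"ry":0,"rz":0,"gripper":1},
    {"x":0.5,"y":0,"z":-5,"rx":0,"ry":0,"rz":0,"gripper":1},
    {"x":1,"y":0,"z":-5,"rx":0,"ry":0,"rz":0,"gripper":1},
    {"x":1,"y":0,"z":-5,"rx":0,"ry":0,"rz":0,"gripper":1},
    {"x":1.5,"y":0,"z":-5,"rx":0,"ry":0,"rz":0,"gripper":1},
    {"x":1.5,"y":0,"z":-5,"rx":0,"ry":0,"rz":0,"gripper":1},
    {"x":2,"y":0,"z":-5,"rx":0,"ry":0,"rz":0,"gripper":1},
    {"x":2,"y":0,"z":-5,"rx":0,"ry":0,"rz":0,"gripper":1},
    {"x":2.5,"y":0,"z":-5,"rx":0,"ry":0,"rz":0,"gripper":1},
    {"x":2.5,"y":0,"z":-5,"rx":0,"ry":0,"rz":0,"gripper":1}
  ]
}}

```text
clock: 10.1
eef_pos: [0.4833, 0.0503, 0.1788]
tool_rot: [0.999, 0.042, 0.0, -0.0]
wrist_force: [-1.1, -0.1, -1.5]
gripper_width: 0.0182
gripper_force: 88.2
```

Run:
```python
from fit import *
a=ctrl.grab_frame('top');b=ctrl.grab_frame('side')
o=ctrl.observe();print(o['eef_pos'],o['wrist_force'],o['ft_torque'])
tiles=[]
for f in(a,b):
    im=cv2.cvtColor(f['pixels'],cv2.COLOR_RGB2BGR)
    x,y=proj(f,[.6,.06,.11])[0].astype(int)
    x0,y0=x-40,y-55;tiles.append(cv2.resize(im[y0:y0+110,x0:x0+80],None,fx=5,fy=5,interpolation=cv2.INTER_CUBIC))
cv2.imwrite('pics/lift.png',np.hstack(tiles))
```

```text
[0.48386333 0.05032647 0.17903595] [-0.43204738 -0.43977561 -1.25250306] [0.06179688 0.03506839 0.01450038]
```

View pics/lift.png

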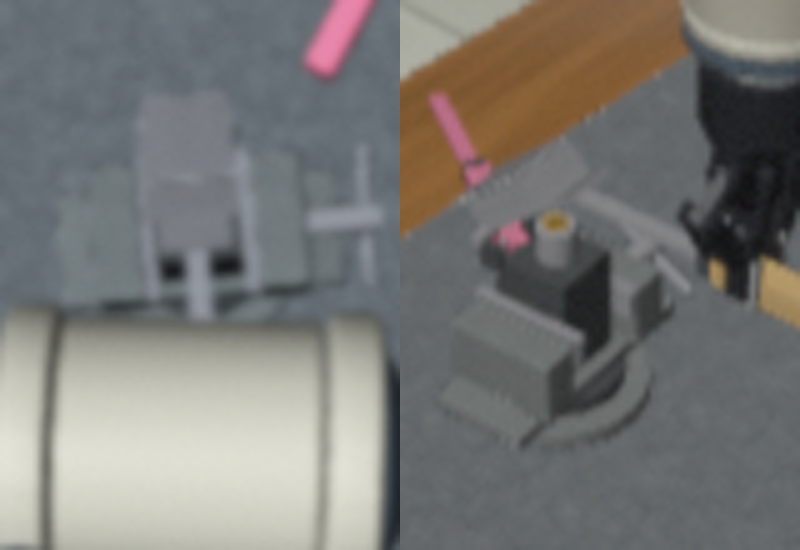

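The cover is well up (side crop (530,180)) and the pin head is visible at (555,235). One more nudge, then check.

Call:
{"fn": "send_rows", "kwargs": {
  "increments": [
    {"x":3,"y":0,"z":-5,"rx":0,"ry":0,"rz":0,"gripper":1},
    {"x":3,"y":0,"z":-5,"rx":0,"ry":0,"rz":0,"gripper":1},
    {"x":3,"y":0,"z":-5,"rx":0,"ry":0,"rz":0,"gripper":1},
    {"x":3,"y":0,"z":-5,"rx":0,"ry":0,"rz":0,"gripper":1},
    {"x":3,"y":0,"z":-5,"rx":0,"ry":0,"rz":0,"gripper":1},
    {"x":0,"y":0,"z":0,"rx":0,"ry":0,"rz":0,"gripper":1},
    {"x":0,"y":0,"z":0,"rx":0,"ry":0,"rz":0,"gripper":1},
    {"x":0,"y":0,"z":0,"rx":0,"ry":0,"rz":0,"gripper":1},
    {"x":0,"y":0,"z":0,"rx":0,"ry":0,"rz":0,"gripper":1},
    {"x":0,"y":0,"z":0,"rx":0,"ry":0,"rz":0,"gripper":1}
  ]
}}

```text
clock: 11.2
eef_pos: [0.4978, 0.0516, 0.2031]
tool_rot: [0.999, 0.042, -0.0, -0.0]
wrist_force: [0.8, -0.2, -0.7]
gripper_width: 0.0179
gripper_force: 88.3
```

Run:
```python
from fit import *
a=ctrl.grab_frame('top');b=ctrl.grab_frame('side')
o=ctrl.observe();print(o['eef_pos'],o['wrist_force'],o['ft_torque'])
tiles=[]
for f in(a,b):
    im=cv2.cvtColor(f['pixels'],cv2.COLOR_RGB2BGR)
    x,y=proj(f,[.6,.06,.11])[0].astype(int)
    x0,y0=x-40,y-55;tiles.append(cv2.resize(im[y0:y0+110,x0:x0+80],None,fx=5,fy=5,interpolation=cv2.INTER_CUBIC))
    for m in ctrl.masks_of('pin_head',f)[:2]: print('pin',m['conf'],m['box'])
cv2.imwrite('pics/flip.png',np.hstack(tiles))
```

```text
[0.49788499 0.05159907 0.20319803] [ 0.58189076  0.44156711 -1.6244155 ] [-0.01194741 -0.02658699  0.03761852]
pin 0.63 [235.1, 163.3, 247.4, 173.2]
```

View pics/flip.png

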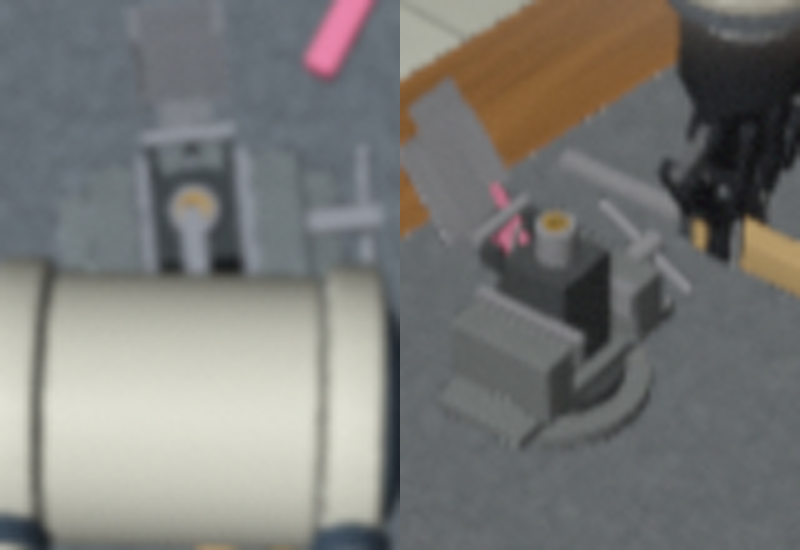

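The cover is fully open: the side crop shows it leaning back at (455,160), and the top crop shows the bare pin head at (193,207). Next, lay the lever back near its starting place.

Call:
{"fn": "send_rows", "kwargs": {
  "increments": [
    {"x":-2,"y":-34,"z":0,"rx":0,"ry":0,"rz":0,"gripper":1},
    {"x":-2,"y":-34,"z":0,"rx":0,"ry":0,"rz":0,"gripper":1},
    {"x":-2,"y":-34,"z":0,"rx":0,"ry":0,"rz":0,"gripper":1},
    {"x":-2,"y":-34,"z":0,"rx":0,"ry":0,"rz":0,"gripper":1},
    {"x":-2,"y":-34,"z":0,"rx":0,"ry":0,"rz":0,"gripper":1},
    {"x":-2,"y":-30,"z":0,"rx":0,"ry":0,"rz":0,"gripper":1},
    {"x":0,"y":0,"z":40,"rx":0,"ry":0,"rz":0,"gripper":1},
    {"x":0,"y":0,"z":40,"rx":0,"ry":0,"rz":0,"gripper":1},
    {"x":0,"y":0,"z":40,"rx":0,"ry":0,"rz":0,"gripper":1},
    {"x":0,"y":0,"z":30,"rx":0,"ry":0,"rz":0,"gripper":1}
  ]
}}

```text
clock: 12.4
eef_pos: [0.4684, 0.2497, 0.0512]
tool_rot: [0.999, 0.043, -0.001, 0.0]
wrist_force: [0.5, -0.2, -1.1]
gripper_width: 0.018
gripper_force: 88.6
```

Call:
{"fn": "send_rows", "kwargs": {
  "increments": [
    {"x":0,"y":0,"z":15,"rx":0,"ry":0,"rz":0,"gripper":1},
    {"x":0,"y":0,"z":8,"rx":0,"ry":0,"rz":0,"gripper":1},
    {"x":0,"y":0,"z":5,"rx":0,"ry":0,"rz":0,"gripper":1},
    {"x":0,"y":0,"z":3,"rx":0,"ry":0,"rz":0,"gripper":1},
    {"x":0,"y":0,"z":2,"rx":0,"ry":0,"rz":0,"gripper":1},
    {"x":0,"y":0,"z":0,"rx":0,"ry":0,"rz":0,"gripper":1},
    {"x":0,"y":0,"z":0,"rx":0,"ry":0,"rz":0,"gripper":1},
    {"x":0,"y":0,"z":0,"rx":0,"ry":0,"rz":0,"gripper":1},
    {"x":0,"y":0,"z":0,"rx":0,"ry":0,"rz":0,"gripper":1},
    {"x":0,"y":0,"z":0,"rx":0,"ry":0,"rz":0,"gripper":1}
  ]
}}

```text
clock: 13.4
eef_pos: [0.4691, 0.2499, 0.0204]
tool_rot: [0.999, 0.042, 0.0, -0.0]
wrist_force: [-0.4, -0.4, -1.0]
gripper_width: 0.0181
gripper_force: 88.5
```

Call:
{"fn": "send_rows", "kwargs": {
  "increments": [
    {"x":0,"y":0,"z":1.5,"rx":0,"ry":0,"rz":0,"gripper":1},
    {"x":0,"y":0,"z":0,"rx":0,"ry":0,"rz":0,"gripper":1},
    {"x":0,"y":0,"z":0,"rx":0,"ry":0,"rz":0,"gripper":0},
    {"x":0,"y":0,"z":0,"rx":0,"ry":0,"rz":0,"gripper":0},
    {"x":0,"y":0,"z":0,"rx":0,"ry":0,"rz":0,"gripper":0},
    {"x":0,"y":0,"z":0,"rx":0,"ry":0,"rz":0,"gripper":0},
    {"x":0,"y":0,"z":0,"rx":0,"ry":0,"rz":0,"gripper":0},
    {"x":0,"y":0,"z":0,"rx":0,"ry":0,"rz":0,"gripper":0},
    {"x":0,"y":0,"z":0,"rx":0,"ry":0,"rz":0,"gripper":0},
    {"x":0,"y":0,"z":0,"rx":0,"ry":0,"rz":0,"gripper":0}
  ]
}}

```text
clock: 14.4
eef_pos: [0.4691, 0.2499, 0.0188]
tool_rot: [0.999, 0.042, 0.0, -0.0]
wrist_force: [-0.6, -1.0, -0.1]
gripper_width: 0.0856
gripper_force: 0.0
```

Call:
{"fn": "send_rows", "kwargs": {
  "increments": [
    {"x":0,"y":0,"z":-20,"rx":0,"ry":0,"rz":0,"gripper":0},
    {"x":0,"y":0,"z":-40,"rx":0,"ry":0,"rz":0,"gripper":0},
    {"x":0,"y":0,"z":-40,"rx":0,"ry":0,"rz":0,"gripper":0},
    {"x":0,"y":0,"z":-40,"rx":0,"ry":0,"rz":0,"gripper":0},
    {"x":0,"y":0,"z":-40,"rx":0,"ry":0,"rz":0,"gripper":0},
    {"x":0,"y":0,"z":-40,"rx":0,"ry":0,"rz":0,"gripper":0},
    {"x":0,"y":0,"z":0,"rx":0,"ry":0,"rz":0,"gripper":0},
    {"x":0,"y":0,"z":0,"rx":0,"ry":0,"rz":0,"gripper":0},
    {"x":0,"y":0,"z":0,"rx":0,"ry":0,"rz":0,"gripper":0},
    {"x":0,"y":0,"z":0,"rx":0,"ry":0,"rz":0,"gripper":0}
  ]
}}

```text
clock: 15.4
eef_pos: [0.4685, 0.2496, 0.2376]
tool_rot: [0.999, 0.042, -0.001, 0.0]
wrist_force: [0.4, 0.3, -0.1]
gripper_width: 0.0855
gripper_force: 0.0
```

Run:
```python
from fit import *
a=ctrl.grab_frame('top');b=ctrl.grab_frame('side')
o=ctrl.observe();print(o['clock'],o['eef_pos'],o['wrist_force'],o['gripper_width'])
tiles=[]
for f in(a,b):
    im=cv2.cvtColor(f['pixels'],cv2.COLOR_RGB2BGR)
    x,y=proj(f,[.6,.12,.06])[0].astype(int)
    x0,y0=x-50,y-60;tiles.append(cv2.resize(im[y0:y0+130,x0:x0+100],None,fx=4,fy=4,interpolation=cv2.INTER_CUBIC))
    for k in('pin_head','cover','lever_grip'):
        for m in ctrl.masks_of(k,f)[:3]: 
            c=np.argwhere(m['pixels']).mean(0)[::-1]; print(k,round(m['conf'],2),m['box'],c,atz(f,c,.012 if k[0]=='l' else .135))
# pin head centre by silhouette fit of a cylinder
an=np.linspace(0,2*np.pi,40)
cyl=np.vstack([np.c_[14*np.cos(an),14*np.sin(an),an*0+z] for z in(0,26)])/1000
ms=[];fs=[]
for f in(a,b):
    r=ctrl.masks_of('pin_head',f)
    if r: ms.append(r[0]['pixels'].astype(float));fs.append(f)
for i in range(len(fs)): print(fit(fs[i:i+1],ms[i:i+1],[cyl],.115,[.636,.0635,0.]))
if fs: print(fit(fs,ms,[cyl],.115,[.636,.0635,0.]))
cv2.imwrite('pics/laid.png',np.hstack(tiles))
```

```text
15.5 [0.46865545 0.24969608 0.23778575] [ 0.51620026 -0.70309456  0.84906302] 0.08542996113710837
cover 0.82 [229.2, 126.1, 248.8, 153.8] [239.05383023 139.55486542] [0.72176337 0.07196971 0.135     ]
cover 0.34 [212.5, 125.0, 279.3, 196.5] [243.91701418 167.77856547] [0.64172642 0.05746689 0.135     ]
lever_grip 0.79 [267.5, 84.2, 293.7, 142.5] [277.93624161 119.15100671] [ 0.81642989 -0.04292746  0.012     ]
lever_grip 0.65 [196.8, 250.2, 233.0, 296.9] [211.69207317 276.0304878 ] [0.33361992 0.15448683 0.012     ]
lever_grip 0.62 [176.1, 188.1, 187.2, 253.8] [180.44520548 224.97945205] [0.48578562 0.25184385 0.012     ]
cover 0.51 [202.2, 147.6, 215.4, 176.1] [208.31382979 163.43085106] [0.73433985 0.07938468 0.135     ]
lever_grip 0.91 [196.8, 238.3, 249.9, 273.1] [228.87037037 258.46064815] [0.47659854 0.25326853 0.012     ]
lever_grip 0.63 [276.7, 239.6, 299.9, 293.8] [288.70712401 271.38522427] [0.31308216 0.17157649 0.012     ]
lever_grip 0.61 [151.2, 286.7, 210.1, 310.5] [188.3131068  298.12621359] [0.45855407 0.43394485 0.012     ]
```

View pics/laid.png

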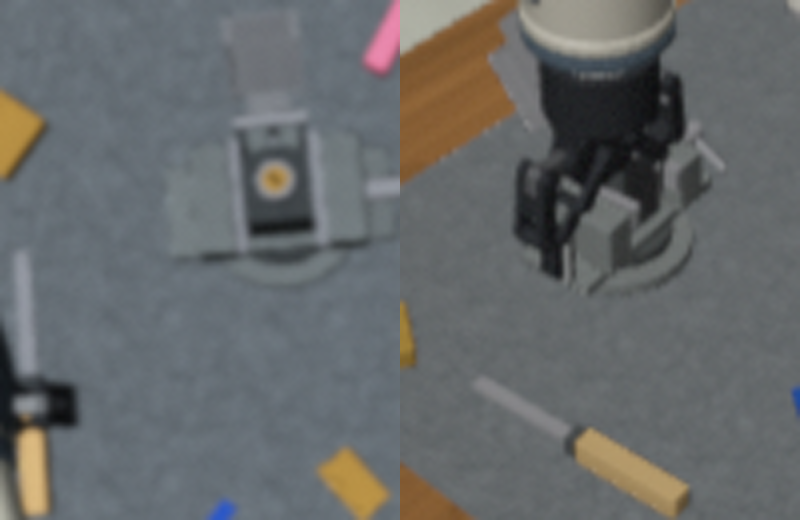

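The lever lies flat on the bench and is released, at side crop (475,380) to (690,495). The cover stays open and the pin head is at top crop (275,179). Measuring the head centre.

Run:
```python
from fit import *
a=ctrl.grab_frame('top')
g=cv2.cvtColor(a['pixels'],cv2.COLOR_RGB2GRAY).astype(float)
x,y=proj(a,[.636,.0635,.141])[0];print('expected px',x,y)
xi,yi=int(x)-9,int(y)-9
c=g[yi:yi+19,xi:xi+19]; print(c.astype(int))
an=np.linspace(0,2*np.pi,40)
hd=np.vstack([np.c_[14*np.cos(an),14*np.sin(an),an*0+z] for z in(0,26)])/1000
top=hd[40:]
# template fit: bright disc (head top) vs. dark housing, contrast-normalised
W=np.zeros_like(g,bool);W[yi+1:yi+18,xi+1:xi+18]=0
def cost(p):
    m=sil(a,[top+[p[0],p[1],.115]],8)
    n=sil(a,[hd+[p[0],p[1],.115]],8)
    yy,xx=np.mgrid[:384,:512];w=((xx-x)**2+(yy-y)**2)<7.5**2
    A=np.c_[m[w],n[w],np.ones(w.sum())];r=np.linalg.lstsq(A,g[w],rcond=None);return float(r[1][0])
best=min(((cost((px,py)),px,py) for px in np.arange(.624,.6481,.002) for py in np.arange(.052,.0761,.002)))
r=minimize(cost,best[1:],method='Nelder-Mead',options=dict(initial_simplex=[best[1:],(best[1]+.002,best[2]),(best[1],best[2]+.002)],xatol=1e-4));print(best,r.x,r.fun)
# hole walls/brass centroid
hsv=cv2.cvtColor(a['pixels'],cv2.COLOR_RGB2HSV)
s=hsv[yi:yi+19,xi:xi+19,1].astype(float);s=np.clip(s-90,0,None);Y,X=np.mgrid[:19,:19]
p=((s*X).sum()/s.sum()+xi,(s*Y).sum()/s.sum()+yi);print('brass',p,atz(a,p,.141))
```

```text
expected px 241.65116504660025 169.44918222845521
[[105  84  88 106 117 119 115 110 112 112 110 109 112 113 111  96  84  96
  125]
 [112  83  81  98 111 112 106 101 100  99  95  95  95  97  98  89  80  93
  124]
 [115  81  73  89  99  96  89  84  81  81  79  77  77  79  83  80  77  92
  123]
 [116  83  69  77  82  80  76  75  74  76  71  72  71  70  71  72  74  89
  120]
 [120  87  71  70  71  73  77  84  90  92  90  86  78  72  67  68  72  88
  118]
 [121  94  72  68  70  77  94 112 122 125 124 117 101  83  73  70  72  86
  117]
 [124  96  74  69  75  90 115 134 142 145 144 137 126 104  82  70  71  85
  114]
 [126  99  76  72  81 107 131 141 143 141 145 146 140 124  97  76  71  83
  109]
 [127 101  78  75  91 119 140 139 128 126 135 143 144 136 112  81  70  79
  106]
 [126 101  81  79  99 127 144 138 126 114 121 136 146 141 115  84  70  78
  103]
 [124 103  81  79  97 127 145 145 134 121 122 134 144 139 114  82  69  77
   99]
 [126 106  83  74  90 118 141 147 144 137 134 141 144 132 103  77  68  78
   99]
 [129 113  84  72  81 107 132 146 148 147 145 145 138 117  90  71  67  76
   98]
 [133 115  85  71  75  92 114 131 138 141 138 133 121  98  75  67  70  75
   96]
 [135 118  87  70  71  77  90 101 109 114 110 101  88  76  68  67  70  74
   90]
 [134 118  90  70  70  70  74  78  80  83  79  73  67  66  67  69  69  73
   87]
 [135 121  92  73  68  69  68  69  70  70  67  66  66  67  69  68  68  71
   85]
 [136 123  95  74  69  68  69  69  68  68  67  68  68  68  68  68  67  68
   82]
 [136 124  99  76  68  68  68  68  68  67  67  66  65  64  63  63  60  63
   74]]
(13278.253293902319, np.float64(0.636), np.float64(0.064)) [0.63656805 0.06481888] 9034.865439306555
brass (np.float64(241.2991239048811), np.float64(169.31414267834793)) [0.6363711  0.06447718 0.141     ]
```

Call:
{"fn": "send_rows", "kwargs": {
  "increments": [
    {"x":21.7,"y":28.4,"z":0,"rx":0,"ry":0,"rz":0,"gripper":0},
    {"x":21.7,"y":28.4,"z":0,"rx":0,"ry":0,"rz":0,"gripper":0},
    {"x":21.7,"y":28.4,"z":0,"rx":0,"ry":0,"rz":0,"gripper":0},
    {"x":21.7,"y":28.4,"z":0,"rx":0,"ry":0,"rz":0,"gripper":0},
    {"x":21.7,"y":28.4,"z":0,"rx":0,"ry":0,"rz":0,"gripper":0},
    {"x":21.7,"y":28.4,"z":0,"rx":0,"ry":0,"rz":0,"gripper":0},
    {"x":21.7,"y":28.4,"z":0,"rx":0,"ry":0,"rz":0,"gripper":0},
    {"x":0,"y":0,"z":25,"rx":0,"ry":0,"rz":0,"gripper":0},
    {"x":0,"y":0,"z":25,"rx":0,"ry":0,"rz":0,"gripper":0},
    {"x":0,"y":0,"z":0,"rx":0,"ry":0,"rz":0,"gripper":0}
  ],
  "force": 25
}}

```text
clock: 16.95
eef_pos: [0.6355, 0.0643, 0.1857]
tool_rot: [0.999, 0.042, -0.003, -0.0]
wrist_force: [-0.3, -0.2, 0.2]
gripper_width: 0.0854
gripper_force: 0.0
```

Call:
{"fn": "send_rows", "kwargs": {
  "increments": [
    {"x":0,"y":0,"z":20,"rx":0,"ry":0,"rz":0,"gripper":0},
    {"x":0,"y":0,"z":17,"rx":0,"ry":0,"rz":0,"gripper":0},
    {"x":0,"y":0,"z":10,"rx":0,"ry":0,"rz":0,"gripper":0},
    {"x":0,"y":0,"z":5,"rx":0,"ry":0,"rz":0,"gripper":0},
    {"x":0,"y":0,"z":0,"rx":0,"ry":0,"rz":0,"gripper":0},
    {"x":0,"y":0,"z":0,"rx":0,"ry":0,"rz":0,"gripper":0},
    {"x":0,"y":0,"z":0,"rx":0,"ry":0,"rz":0,"gripper":0},
    {"x":0,"y":0,"z":0,"rx":0,"ry":0,"rz":0,"gripper":0},
    {"x":0,"y":0,"z":0,"rx":0,"ry":0,"rz":0,"gripper":0},
    {"x":0,"y":0,"z":0,"rx":0,"ry":0,"rz":0,"gripper":0}
  ]
}}

```text
clock: 17.95
eef_pos: [0.6373, 0.0646, 0.1369]
tool_rot: [0.999, 0.042, 0.0, -0.0]
wrist_force: [-0.5, -0.1, 0.4]
gripper_width: 0.0855
gripper_force: 0.0
```

Call:
{"fn": "send_rows", "kwargs": {
  "increments": [
    {"x":-0.7,"y":0,"z":2.5,"rx":0,"ry":0,"rz":0,"gripper":0},
    {"x":0,"y":0,"z":2,"rx":0,"ry":0,"rz":0,"gripper":0},
    {"x":0,"y":0,"z":0,"rx":0,"ry":0,"rz":0,"gripper":0.5},
    {"x":0,"y":0,"z":0,"rx":0,"ry":0,"rz":0,"gripper":0.5},
    {"x":0,"y":0,"z":0,"rx":0,"ry":0,"rz":0,"gripper":0.5},
    {"x":0,"y":0,"z":0,"rx":0,"ry":0,"rz":0,"gripper":0.6},
    {"x":0,"y":0,"z":0,"rx":0,"ry":0,"rz":0,"gripper":0.65},
    {"x":0,"y":0,"z":0,"rx":0,"ry":0,"rz":0,"gripper":0.7},
    {"x":0,"y":0,"z":0,"rx":0,"ry":0,"rz":0,"gripper":0.75},
    {"x":0,"y":0,"z":0,"rx":0,"ry":0,"rz":0,"gripper":0.8}
  ]
}}

```text
clock: 18.95
eef_pos: [0.6366, 0.0644, 0.1325]
tool_rot: [0.999, 0.042, 0.0, 0.0]
wrist_force: [-0.7, -3.3, 4.4]
gripper_width: 0.0273
gripper_force: 24.6
```

Call:
{"fn": "send_rows", "kwargs": {
  "increments": [
    {"x":0,"y":0,"z":0,"rx":0,"ry":0,"rz":0,"gripper":1},
    {"x":0,"y":0,"z":0,"rx":0,"ry":0,"rz":0,"gripper":1},
    {"x":0,"y":0.2,"z":-1,"rx":0,"ry":0,"rz":0,"gripper":1},
    {"x":0,"y":0.2,"z":-1,"rx":0,"ry":0,"rz":0,"gripper":1},
    {"x":0,"y":0,"z":-1,"rx":0,"ry":0,"rz":0,"gripper":1},
    {"x":0,"y":0,"z":0,"rx":0,"ry":0,"rz":0,"gripper":1},
    {"x":0,"y":0,"z":0,"rx":0,"ry":0,"rz":0,"gripper":1},
    {"x":0,"y":0,"z":0,"rx":0,"ry":0,"rz":0,"gripper":1},
    {"x":0,"y":0,"z":0,"rx":0,"ry":0,"rz":0,"gripper":1},
    {"x":0,"y":0,"z":0,"rx":0,"ry":0,"rz":0,"gripper":1}
  ]
}}

```text
clock: 19.95
eef_pos: [0.6365, 0.0643, 0.1353]
tool_rot: [0.999, 0.042, -0.0, -0.0]
wrist_force: [-0.7, -0.6, -2.2]
gripper_width: 0.0272
gripper_force: 25.0
```

Lateral force is near zero and the pin's weight is on the wrist. Drawing it straight up.

Call:
{"fn": "send_rows", "kwargs": {
  "increments": [
    {"x":0,"y":0,"z":-3,"rx":0,"ry":0,"rz":0,"gripper":1},
    {"x":0,"y":0,"z":-3,"rx":0,"ry":0,"rz":0,"gripper":1},
    {"x":0,"y":0,"z":-3,"rx":0,"ry":0,"rz":0,"gripper":1},
    {"x":0,"y":0,"z":-3,"rx":0,"ry":0,"rz":0,"gripper":1},
    {"x":0,"y":0,"z":-3,"rx":0,"ry":0,"rz":0,"gripper":1},
    {"x":0,"y":0,"z":-3,"rx":0,"ry":0,"rz":0,"gripper":1},
    {"x":0,"y":0,"z":-2,"rx":0,"ry":0,"rz":0,"gripper":1},
    {"x":0,"y":0,"z":0,"rx":0,"ry":0,"rz":0,"gripper":1},
    {"x":0,"y":0,"z":0,"rx":0,"ry":0,"rz":0,"gripper":1},
    {"x":0,"y":0,"z":0,"rx":0,"ry":0,"rz":0,"gripper":1}
  ]
}}

```text
clock: 20.95
eef_pos: [0.6365, 0.0642, 0.1551]
tool_rot: [0.999, 0.042, -0.0, -0.0]
wrist_force: [-0.3, 0.4, -1.9]
gripper_width: 0.027
gripper_force: 25.0
```

Call:
{"fn": "send_rows", "kwargs": {
  "increments": [
    {"x":0,"y":0,"z":-3,"rx":0,"ry":0,"rz":0,"gripper":1},
    {"x":0,"y":0,"z":-3,"rx":0,"ry":0,"rz":0,"gripper":1},
    {"x":0,"y":0,"z":-3,"rx":0,"ry":0,"rz":0,"gripper":1},
    {"x":0,"y":0,"z":-3,"rx":0,"ry":0,"rz":0,"gripper":1},
    {"x":0,"y":0,"z":-3,"rx":0,"ry":0,"rz":0,"gripper":1},
    {"x":0,"y":0,"z":-3,"rx":0,"ry":0,"rz":0,"gripper":1},
    {"x":0,"y":0,"z":-2,"rx":0,"ry":0,"rz":0,"gripper":1},
    {"x":0,"y":0,"z":0,"rx":0,"ry":0,"rz":0,"gripper":1},
    {"x":0,"y":0,"z":0,"rx":0,"ry":0,"rz":0,"gripper":1},
    {"x":0,"y":0,"z":0,"rx":0,"ry":0,"rz":0,"gripper":1}
  ]
}}

```text
clock: 21.95
eef_pos: [0.6365, 0.0642, 0.1751]
tool_rot: [0.999, 0.042, -0.0, -0.0]
wrist_force: [-0.8, 0.5, -1.9]
gripper_width: 0.0269
gripper_force: 25.0
```

Run:
```python
from fit import *
b=ctrl.grab_frame('side');a=ctrl.grab_frame('top')
o=ctrl.observe();print(o['clock'],o['eef_pos'],o['wrist_force'],o['ft_torque'])
tiles=[]
for f,X in((b,[.6366,.0646,.13]),(a,[.58,.12,.05])):
    im=cv2.cvtColor(f['pixels'],cv2.COLOR_RGB2BGR)
    x,y=proj(f,X)[0].astype(int);w=30 if f is b else 60
    t=cv2.resize(im[y-w:y+w,x-w:x+w],(400,400),interpolation=cv2.INTER_CUBIC)
    if f is b:
        for z in (.115,.123,.131):
            q=((proj(f,[.6366,.0646,z])[0]+.5-[x-w,y-w])*400/60).astype(int);cv2.circle(t,tuple(map(int,q)),2,(0,255,0),-1)
    tiles.append(t)
cv2.imwrite('pics/pin.png',np.hstack(tiles))
```

```text
22.05 [0.6364939  0.06419753 0.17512642] [ 0.25308952  0.37971232 -1.80075022] [ 0.01342845 -0.02466781 -0.01790582]
```

View pics/pin.png

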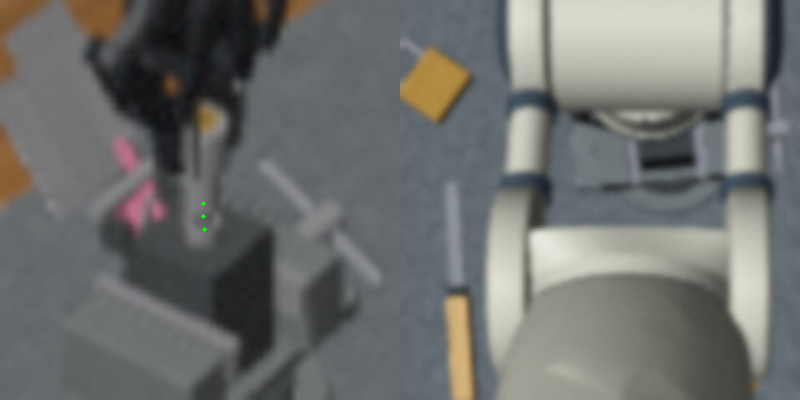

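Run:
```python
from fit import *
b=ctrl.grab_frame('side');g=cv2.cvtColor(b['pixels'],cv2.COLOR_RGB2GRAY)
for z in(.115,.124,.132,.158,.184): print(z,proj(b,[.6366,.0646,z])[0].round(1))
x,y=proj(b,[.6366,.0646,.115])[0].round().astype(int)
for r in range(y-24,y+7): print(r,g[r,x-8:x+9])
for m in ctrl.masks_of('pin_head',b)[:2]: print(m['conf'],m['box'])
o=ctrl.observe();print(o['clock'],o['eef_pos'],o['wrist_force'])
```

```text
0.115 [233.1 178.9]
0.124 [233.1 176.8]
0.132 [233.  174.8]
0.158 [232.9 168.5]
0.184 [232.8 162. ]
155 [32 36 37 40 37 38 39 28 19 26 32 39 34 32 21 41 91]
156 [24 24 35 61 47 37 37 27 19 31 32 37 36 49 41 68 97]
157 [ 23  19  40  78  63  44  35  20  26  32  32  30  43  84  73  91 102]
158 [ 18  20  42  70  63  41  26  23  28  29  30  33  45  79  78 101 103]
159 [ 15  17  28  44  44  32  22  34  39  41  30  33  31  44  66  97 102]
160 [ 21  19  25  30  33  28  26  49  81  83  57  37  31  39  66  98 102]
161 [ 21  21  21  24  34  28  31  61 109 116 104  77  43  39  64  97 103]
162 [ 24  21  27  22  32  26  36  63 102 117 127 114  59  39  66  98 104]
163 [ 30  20  24  21  30  42  52  63 105 121 131 129  69  43  75  98 103]
164 [ 58  29  26  29  30  63  81  71 119 132 132 114  61  45  80 101 104]
165 [ 74  38  32  32  32  73  94  73 121 125 115  87  46  48  82 104 107]
166 [ 82  47  36  33  34  75  96  72 115 110  95  74  47  61  92 105 105]
167 [ 88  53  35  34  35  78  95  71 107 105  92  72  67  86 100 104 102]
168 [100  57  35  33  38  79  97  74 104 103  89  74  81 100 106 104 104
[... 570 characters left out ...]
77  80  93  91  93 102]
177 [ 98 115  96  75  75  98 109 106  99  85 107  81  76  76  78  86  94]
178 [ 80  83  76  75  74  98 114 101  97  95 110  81  73  75  74  74  78]
179 [ 75  74  71  73  74  88 118 117 110 103  91  72  69  71  74  73  73]
180 [ 71  73  73  73  74  84 115 121 115  99  74  69  70  74  73  73  63]
181 [ 70  70  73  74  72  80  98 109 103  91  77  71  74  72  70  63  48]
182 [68 72 72 72 72 73 78 86 84 80 72 72 72 70 63 48 37]
183 [64 66 67 72 72 71 71 72 72 71 73 73 71 64 49 37 36]
184 [63 64 64 67 70 68 70 72 71 73 72 71 61 46 39 35 38]
185 [62 63 63 63 63 64 66 68 70 70 66 57 44 39 34 36 36]
22.15 [0.63653594 0.06420396 0.1751907 ] [-0.31758882 -1.48874161 -2.17676531]
```

The pin stands straight. Its groove shows as a dimmer band at side rows 177-178, just above the mouth, which matches the 42.6 mm of lift (lower edge about 8.6 mm clear). The lever is on the bench and the cover is open.

```bash
python3 -c "
from bench import ctrl
print(ctrl.finish_job())"
```

```text
the job is handed in; nothing more can be done
None
```

I levered the cover fully open, laid the lever back on the bench, and handed the job in with the gripper holding the pin straight up, its groove's lower edge about 8.6 mm clear of the housing; the hand-in returned no verdict.

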